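# Clamp a dropper bottle with the star wheel

## Task

Stand the amber dropper bottle upright on the bed of the bottle clamp, between the jaw and the V-stop, and let go of it. Then turn the clamp's star wheel clockwise by pushing its spokes one after another with the side of the gripper, never with more than 25 N, until the jaw holds the bottle in the V-stop with about 40 N: never over 70 N, which would crack the glass. Leave the wheel there, and leave the petri dish, the beaker and the pen alone.

Things in the scene. Friction and masses are not known exactly. Their poses are not given: they have to be found in the camera images.
- bottle: Amber dropper bottle, black cap and bulb, 30 mm diameter, 93 mm high, 0.12 kg, standing loose and alone at the left front of the worktop. Its straight round body can be gripped from 0 to 50 mm above its foot. Origin: centre of its foot, z up.
- clamp: Bottle clamp, fixed to the worktop: aluminium bed plate 290 mm (x) by 100 mm (y), 14 mm thick; at its -x end a grey gear housing, 76 x 76 mm, top with collar 66 mm above the worktop, that carries the star wheel; then the sliding jaw; at the +x end the steel V-stop. Origin: centre of the plate's underside; +x points from wheel to V-stop, roughly to the robot's left.
- seat (a point): Upper face of the bed, 80 mm from the clamp's origin along its x, y = 0. The V-stop (56 mm wide, top 39 mm above the worktop, 120 degree V open to the jaw) is set by hand: a bottle touching both flanks has its axis within 6 mm of this point along x; where is not measured. Stand the bottle 8 to 18 mm from here towards the jaw, within 5 mm of the middle line; the closing jaw slides it home.
- jaw: Sliding steel jaw with flat black rubber face, 70 mm wide, top 39 mm above the worktop. Frame parallel to the clamp's; its origin is on the clamp's origin when the wheel reads 0; the rubber face is 38 mm from its origin along +x. It moves 7 mm towards the V-stop per radian of wheel, and stays: a bottle in the V is touched at a wheel reading of 3.0 to 4.7 rad.
- wheel_axis (a point): Point on the upright axis of the star wheel, in the middle plane of its spokes, 92 mm above the worktop, 100 mm from the clamp's origin along its -x. Four round steel spokes, 10 mm thick, 90 degrees apart, each ending in a black 20 mm ball centred 80 mm from the axis; hub 42 mm across, 14 mm above and below the spokes.
- wheel (a joint): Angle of the star wheel, rad, growing clockwise seen from above (tightening); at 0 the spokes lie along the clamp's x and y. It stays where it is left. Free turning takes 0.42 N m (7 N at 60 mm from the axis); each newton of clamping adds 0.007 N m: 40 N at 0.70 N m (11.7 N at 60 mm). These hold while it turns; a hand that stops and stays reads some 0.1 N m less. From touch to 40 N: some 0.1 rad.
- petri: Bystander: clear petri dish, 60 mm diameter, 14 mm high, behind the clamp. Origin: centre of its underside.
- beaker: Bystander: small glass beaker, 53 mm wide, 70 mm high, behind and left of the clamp. Origin: centre of its underside.
- pen: Bystander: white marker pen with black cap, 135 x 17 mm, lying at the left, behind the bottle's first place. Origin: its middle, on the worktop.
There are look-alikes about, which are no part of the job. Leave any pink look-alike of the bottle alone.

How it is judged:
By the outcome, as a careful person would: the job done as asked, in the order asked, and still so for the second after the job is handed in, with the robot touching nothing.
It also fails if it takes over 72 s, if anything falls off the work surface, if the arm or the gripper's body presses on something with over 40 N, if the wrist force passes 120 N, or if a joint passes its speed limit or range.

## Robot

A 6-joint arm with a two-finger parallel gripper is mounted at the origin on a cart in front of the work surface, level with it; the furniture and walls round the work are solid. World frame = base frame: x ahead of the robot, y to its left, z up, the work surface at z = 0. Lengths are in mm, angles in rad, forces in N, time in s.
With the tool pointing down it reaches from about 350 to 875 mm from the base axis. Payload 4.2 kg.
Tool frame: the origin (TCP) lies midway between the tips of the shut fingers; the grasp point (between the pads) lies 19 mm behind it; z points along the fingers, y is the line along which they close (so a half turn about z gives the same grasp; the last joint's range is limited). The gripper opens to 85 mm and grips with 20 to 120 N. Pads are 22 mm wide; open, the fingers measure 114 mm over their backs; the gripper's body (76 mm by 85 mm) begins 54 mm behind the grasp point. The pads swing forward as they close: fully open they stand 13 mm farther back than shut.
Start: joints at [1.584, 0.385, 0.008, 0, -1.194, -0.259], TCP at [152.051, 606.201, 203.712] pointing down, gripper open.
Joint ranges: [-3.14, 3.14], [-1.21, 2.06], [-1.07, 1.41], [-3.16, 2.05], [-2.99, -0.16], [-3.1, 3.1]. Speed limits (rad/s): [2.79, 2.79, 3.14, 3.14, 3.14, 3.14].

## Interface

Orientations are given as a unit quaternion [x, y, z, w].
In Python, from bench import read_state, get_image, job_done gives the robot as it stands.
- The arm moves only by the shell command python3 -m jog 'ROWS'. ROWS is JSON, a list of rows, each a list of 3 entries, a list of its own where there are three numbers: the shift along the world's x, y, z scaled (see below), then the turn, a rotation vector about the world's x, y, z scaled (see below), then the gripper's target within -1 to 1 (shut at 1, half-way at 0, fully open at -1). In form: [[[x, y, z], [wx, wy, wz], claw], ...]. A call has 1 to 20 rows; each row is the pose to reach, as a shift and turn from the pose commanded when the call began; what a row does not reach only later rows make up. The controller multiplies each number of a shift by 10 cm and each number of a turn by 120 degrees. A row lasts 1/10 s, in which the tool goes at most 50 mm and 8.59 degrees, less where a joint would pass 70% of its speed; a pose out of reach is approached as far as the arm can. A call with a number of a shift or a turn outside -1 to 1 is refused whole. A call with a gripper value outside its range is refused whole. The fingers move at their own pace and stop on an object; the grip force is fixed at half the most. Time passes only in rows, so rows that repeat a pose let the fingers close. It gives the time, the measured TCP pose, the force, the opening and the grip force at its end, in the units of the state.
- read_state(): the state, without advancing time (a new reading comes with each control period).
- get_image(name): name is "scene" or "top"; returns a dict with "frame" (480x640x3 uint8, red, green, blue), "range_z" (480x640 float32, mm along the optical axis (not along the pixel's ray), 0 where there is no reading), "fx", "fy", "cx", "cy" (pixels), "distortion" ([k1, k2, p1, p2, k3] as OpenCV has them; the pictures are not rectified), "R" (3x3) and "t" (3): a world point X has camera coordinates R X + t. Camera axes: x right, y down, z forward; pixel columns grow to the right and rows downward; lengths in mm; the calibration is good to about 2 mm. A picture is of the moment at which its call begins.
- job_done(): hands the job in; it is judged then, once.
The state is a dict: "clock": time; "joints": joint angles; "joint_vel": joint speeds; "joint_efforts": joint torques, N m; "position": TCP position; "ee_rot": TCP orientation; "contact_force": force on the tool from outside, world axes, zero at the start; "wrist_torque": the same for the moment, N m; "gripper_width": finger opening in mm; "grasp_force": force on a finger pad.
Only numpy, scipy, OpenCV 4.12 (cv2) and the standard library are available. Lean on these libraries where they do the work, as an engineer would, in place of code of your own. Each camera call takes 0.05 s, during which the arm holds its last target. There are 200 camera calls.

## Working session

There is one attempt and no reset: what is moved stays moved. The work goes in short steps, Python scripts to look and compute and a shell command to move; the robot and the scene stay as the last step left them, time stands still between calls to the robot, and variables do not carry over. Pictures are saved under pics/ and viewed, at most 10 in all, crops included, and the job is handed in when it is done.

```bash
mkdir -p pics; ls
cat > h.py <<'E'
import numpy as np,cv2
from bench import read_state,get_image
def K(i): return np.array([[i['fx'],0,i['cx']],[0,i['fy'],i['cy']],[0,0,1.]])
def ray(i,uv,z):
    p=cv2.undistortPoints(np.array(uv,float).reshape(-1,1,2),K(i),np.array(i['distortion'],float)).reshape(-1,2)
    R=np.array(i['R']);t=np.array(i['t']);c=-R.T@t
    d=np.c_[p,np.ones(len(p))]@R
    return c+d*((z-c[2])/d[:,2])[:,None]
def cloud(i):
    v,u=np.mgrid[:480,:640]
    p=cv2.undistortPoints(np.c_[u.ravel(),v.ravel()].astype(float).reshape(-1,1,2),K(i),np.array(i['distortion'],float)).reshape(-1,2)
    z=i['range_z'].ravel()
    P=(np.c_[p,np.ones(len(p))]*z[:,None]-np.array(i['t']))@np.array(i['R'])
    P[z==0]=np.nan
    return P.reshape(480,640,3)
def proj(i,X):
    R=np.array(i['R']); return cv2.projectPoints(np.array(X,float).reshape(-1,1,3),cv2.Rodrigues(R)[0],np.array(i['t'],float),K(i),np.array(i['distortion'],float))[0].reshape(-1,2)
E
python3 - <<'E'
from h import *
for n in('scene','top'):
    i=get_image(n); cv2.imwrite(f'pics/{n}0.png',i['frame'][:,:,::-1]); np.save(f'{n}0.npy',i,allow_pickle=True)
    print(n,-np.array(i['R']).T@np.array(i['t']),np.array(i['R'])[2])
print(read_state())
E
```

```text
pics
scene [ 85.07133036 468.5777364  802.76763859] [ 0.51933783 -0.35341345 -0.77806629]
top [ 345.71112233  134.12100208 1024.57622988] [ 0.2255884  -0.02404496 -0.97392593]
{'clock': 0.1, 'joints': array([ 1.58364035e+00,  3.85470933e-01,  6.75034261e-03, -4.40325588e-04,
       -1.19401079e+00, -2.58610710e-01]), 'joint_vel': array([1.27386208e-03, 5.22553694e-05, 2.18769434e-03, 1.76413163e-03,
       1.02979563e-03, 8.15208904e-04]), 'joint_efforts': array([-9.36837896e-04, -3.93316877e+01,  1.88931173e+01,  4.19808403e+00,
       -2.54487481e-03,  4.10340007e-06]), 'position': array([151.90047997, 605.65591946, 202.7307576 ]), 'ee_rot': array([ 9.92448896e-01, -1.22654845e-01, -7.18414259e-05,  9.86317735e-04]), 'contact_force': array([ 0.02918393,  0.30693041, -0.25376831]), 'wrist_torque': array([-0.00404278, -0.01266364,  0.01436509]), 'grasp_force': 0.0, 'gripper_width': 85.50871372304054}
```

View pics/scene0.png

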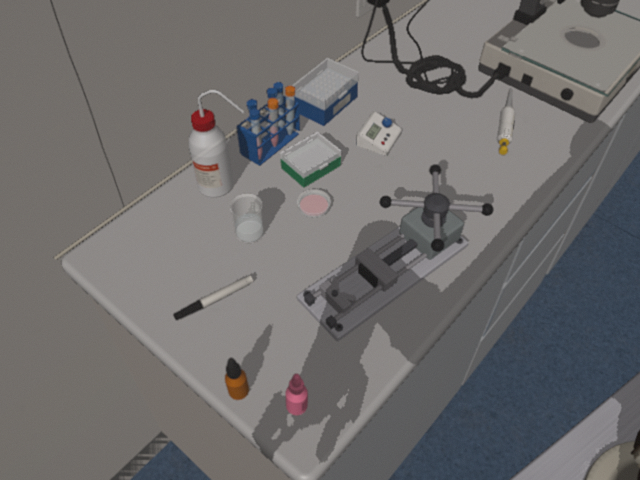

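View pics/top0.png

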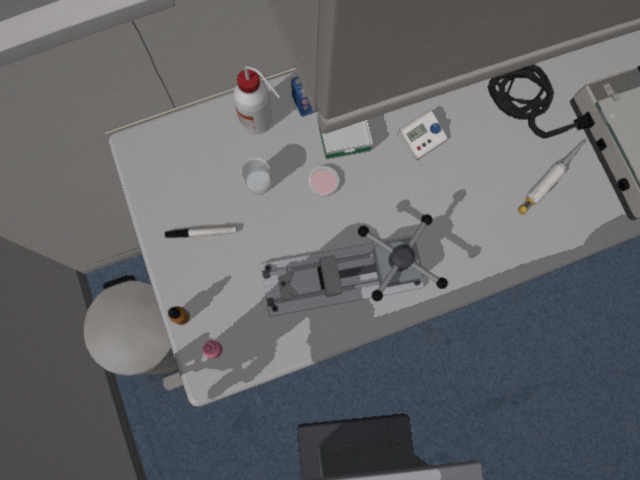

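The scene shows the amber bottle at (236,380) and its pink look-alike at (297,395). In the top view they are at (178,315) and (212,350). The amber one with the black cap is the bottle I want. The clamp's wheel hub is at (402,257) in the top view, with balls at about (427,220), (442,283), (377,296) and (363,231).

Run:
```python
from h import *
T=np.load('top0.npy',allow_pickle=True).item();S=np.load('scene0.npy',allow_pickle=True).item()
for n,i in(('scene',S),('top',T)):
    f=i['frame'];h=cv2.cvtColor(f,cv2.COLOR_RGB2HSV);P=cloud(i)
    m=((h[...,0]>5)&(h[...,0]<20)&(h[...,1]>170)&(h[...,2]>60)).astype(np.uint8)
    nn,l,st,c=cv2.connectedComponentsWithStats(m)
    for k in range(1,nn):
        if st[k,4]>40: 
            q=P[l==k];print(n,'amber',c[k],st[k],np.nanmedian(q,0),np.nanmin(q,0),np.nanmax(q,0))
    # by height: bottle region
    for nm,c0 in(('hub',None),):
        z=P[...,2]
        sel=(z>78)&(z<125)&(f.max(2)<70)&(P[...,1]<350)&(P[...,1]>-200)&(P[...,0]<750)
        nn,l,st,c=cv2.connectedComponentsWithStats(sel.astype(np.uint8))
        for k in range(1,nn):
            if st[k,4]>15: print(n,'dark',c[k].round(1),st[k,2:],ray(i,[c[k]],92)[0].round(1),np.nanmax(P[l==k][:,2]).round(1))
    z=P[...,2]
# plate: top-view region z 10..18
P=cloud(T);z=P[...,2]
for lo,hi,nm in((9,19,'plate'),(33,45,'jaw/vstop'),(58,75,'housing')):
    sel=(z>lo)&(z<hi)
    nn,l,st,c=cv2.connectedComponentsWithStats(sel.astype(np.uint8))
    for k in range(1,nn):
        if st[k,4]>40:
            q=P[l==k][:,:2].astype(np.float32);r=cv2.minAreaRect(q);print(nm,c[k].round(),st[k,4],q.mean(0).round(1),np.round(r[0],1),np.round(r[1],1),round(r[2],1))
print(proj(T,[[0,0,0],[152,606,203]]))
f=T['frame'][200:340,140:460]
b=T['frame'][280:380,150:250]
s=S['frame'][340:430,200:330]
o=np.hstack([cv2.resize(b,(400,400),interpolation=cv2.INTER_CUBIC),cv2.resize(s[:,20:110],(400,400),interpolation=cv2.INTER_CUBIC)])
cv2.imwrite('pics/bot.png',o[:,:,::-1])
```

```text
scene amber [289.55072464  90.68115942] [286  86   8  10  69] [8.68120821e+02 4.54970540e-01 1.11578642e+02] [861.60970373 -10.67302785 102.55476238] [880.41344163   9.38904943 115.40853665]
scene amber [272.4625 103.3625] [268  99  10  10  80] [854.25530883  45.41471152 112.14238027] [848.5008544   35.92856468 102.68958701] [867.1926411   53.4727769  115.44472102]
scene amber [236.7        386.38108108] [226 372  22  27 370] [447.05339482 356.88512196  39.0436963 ] [441.08571012 340.70801787   4.96523302] [464.99338905 366.70019313  52.34961804]
scene dark [435.  168.9] [11  9 76] [ 578.  -101.2   92. ] 104.1
scene dark [435.5 204.6] [ 27  27 421] [516.4 -48.5  92. ] 109.0
scene dark [385.2 201.4] [ 11  12 102] [566.3  13.6  92. ] 103.8
scene dark [487.1 208.9] [ 11  12 104] [ 463.8 -110.8   92. ] 104.3
scene dark [437.3 244.8] [ 14  13 141] [453.1   2.9  92. ] 104.6
scene dark [638.2 476.2] [ 4  9 19] [53.9 33.6 92. ] 95.5
top amber [181.03225806 317.09677419] [172 308  16  15  93] [450.91599408 343.24646001  44.51938072] [443.99754351 338.11327901  17.98878141] [468.74034348 360.2
[... 2669 characters left out ...]
.1] [  7.9 585.8] 15.2
housing [613. 147.] 806 [ 692.5 -487.3] [ 697.4 -482.5] [252.5  19.3] 14.9
housing [256. 117.] 143 [810.6 184. ] [816.2 186.4] [29.8 65.5] 4.4
housing [255. 169.] 212 [706.1 193.2] [701.5 192.1] [51.  51.2] 37.5
housing [398. 242.] 104 [548.1 -51.1] [547.5 -52. ] [12.1 42.2] 8.1
housing [416. 254.] 80 [524.  -79.2] [525.1 -78.4] [40.5 10.4] 5.1
housing [383. 260.] 342 [517.6 -19.4] [516.6 -21. ] [64.9 24.8] 4.8
housing [406. 274.] 321 [488.8 -56.3] [490.5 -56.3] [23.6 61.5] 5.6
housing [175. 314.] 61 [456.7 348.9] [458.2 350.1] [16.8 19. ] 59.1
housing [210. 348.] 63 [393.  292.8] [393.5 294.7] [19.  16.9] 85.7
[[401.61798919 560.91697534]
 [ -9.13656471 529.34261605]]
```

View pics/bot.png

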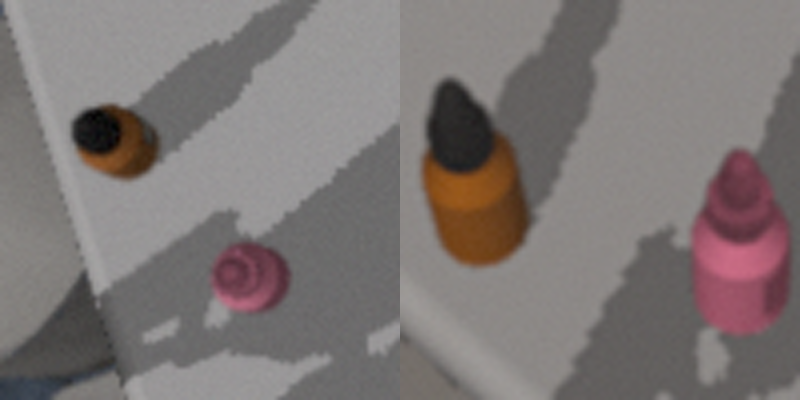

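The crop confirms it: the amber body with the black cap is the target, and the pink one stays untouched. Next I'll work out the bottle's axis from both views, plus the clamp numbers.

```bash
cat >> h.py <<'E'
A=np.array([515.4,-48.5]);CX=np.array([-np.sin(np.radians(5.3)),np.cos(np.radians(5.3))])
O=A+100*CX
def bottle(i,c0,rad=22):
    f=i['frame'];h=cv2.cvtColor(f,cv2.COLOR_RGB2HSV)
    m=((h[...,0]>5)&(h[...,0]<20)&(h[...,1]>150)&(h[...,2]>40)).astype(np.uint8)
    y,x=np.mgrid[:480,:640]; m[np.hypot(x-c0[0],y-c0[1])>rad]=0
    return m
E
python3 - <<'E'
from h import *
T=np.load('top0.npy',allow_pickle=True).item();S=np.load('scene0.npy',allow_pickle=True).item()
from scipy.optimize import least_squares
for nm,i,c in(('S',S,(237,386)),('T',T,(181,317))):
    m=bottle(i,c);v,u=np.nonzero(m);P=cloud(i)[m>0]
    P=P[(P[:,2]>6)&(P[:,2]<48)]
    r=least_squares(lambda q:np.hypot(P[:,0]-q[0],P[:,1]-q[1])-15,[455,350],loss='soft_l1')
    print(nm,r.x,len(P),ray(i,[[u.mean(),v.mean()]],27)[0], 'pix foot proj',proj(i,[[*r.x,0],[*r.x,93]]).round(1).tolist())
print('origin',O,'place',O+67*CX)
E
```

```text
S [458.47062245 351.7676825 ] 359 [451.48074892 354.42563128  27.        ] pix foot proj [[238.3, 389.9], [230.9, 358.9]]
T [458.83788672 354.04504032] 100 [455.25106702 348.60017918  27.        ] pix foot proj [[180.7, 316.4], [168.7, 311.3]]
origin [506.16294126  51.07246982] place [499.9741119 117.7860246]
```

```bash
python3 -m jog '[[[0.5,-0.43,0],[0,0,-0.07],-1],[[0.9,-0.8,0],[0,0,-0.14],-1],[[1,-0.85,0],[0,0,-0.19],-1],[[1,-0.85,0],[0,0,-0.19],-1]]'
```

```text
clock: 0.5
position: [254.3, 518.4, 203.5]
ee_rot: [0.948, -0.319, 0.0, 0.001]
contact_force: [-0.8, 0.6, 1.0]
gripper_width: 85.7
grasp_force: 0.0
```

```bash
python3 -m jog '[[[0.4,-0.3,0],[0,0,-0.07],-1],[[0.8,-0.6,0],[0,0,-0.14],-1],[[1,-0.84,-0.1],[0,0,-0.2],-1],[[1,-0.84,-0.2],[0,0,-0.2],-1]]'; python3 -m jog '[[[0.4,-0.4,-0.1],[0,0,-0.07],-1],[[0.8,-0.7,-0.2],[0,0,-0.14],-1],[[1.0,-0.84,-0.3],[0,0,-0.196],-1],[[1.0,-0.84,-0.3],[0,0,-0.196],-1],[[1.0,-0.84,-0.3],[0,0,-0.196],-1],[[1.0,-0.84,-0.3],[0,0,-0.196],-1]]'
python3 - <<'E'
from h import *
s=read_state();print(s['position'],s['joints'],s['ee_rot'])
i=get_image('scene');j=get_image('top')
cv2.imwrite('pics/a.png',np.hstack([i['frame'][280:480,100:400],j['frame'][220:420,50:350]])[:,:,::-1])
E
```

```text
clock: 0.9
position: [353.7, 434.9, 183.3]
ee_rot: [0.861, -0.509, -0.0, 0.0]
contact_force: [-0.2, 0.2, -0.3]
gripper_width: 85.1
grasp_force: 0.0
clock: 1.5
position: [451.5, 354.2, 153.8]
ee_rot: [0.742, -0.671, -0.0, -0.0]
contact_force: [0.6, 0.9, -0.5]
gripper_width: 85.5
grasp_force: 0.0
[451.51020795 354.23497943 153.81767717] [ 9.47403606e-01  3.38802060e-01 -1.94022529e-01 -6.30634586e-05
 -1.03760010e+00 -8.47299225e-01] [ 7.41587942e-01 -6.70855639e-01 -4.77470312e-05 -1.81619400e-04]
```

View pics/a.png

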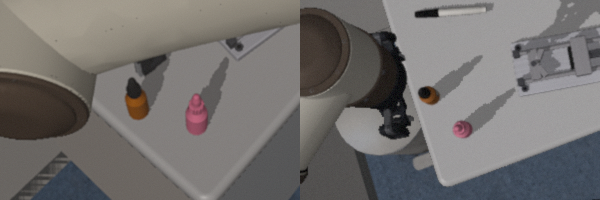

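Run:
```python
from h import *
T=np.load('top0.npy',allow_pickle=True).item();S=np.load('scene0.npy',allow_pickle=True).item()
for i in(S,T): print(proj(i,[[451.5,354.2,153.8],[451.5,354.2,220],[457,351,93]]).round())
j=get_image('top');P=cloud(j);f=j['frame'].max(2)
q=P[(P[...,2]>150)&(P[...,2]<215)&(f<70)&(np.abs(P[...,0]-451)<90)&(np.abs(P[...,1]-354)<90)]
print(len(q),q.min(0),q.max(0),np.median(q,0))
```

```text
[[226. 340.]
 [219. 311.]
 [232. 359.]]
[[160. 312.]
 [148. 308.]
 [171. 312.]]
34 [396.02119381 338.48637275 196.59373571] [506.16059796 354.5518042  214.87980796] [407.15522109 342.76583723 207.61843578]
```

```bash
python3 -m jog '[[[0.06,-0.02,-0.1],[0,0,0],-1],[[0.06,-0.02,-0.5],[0,0,0],-1],[[0.06,-0.02,-0.8],[0,0,0],-1],[[0.06,-0.02,-0.9],[0,0,0],-1]]'; python3 -m jog '[[[0,0,-0.2],[0,0,0],-1],[[0,0,-0.4],[0,0,0],-1],[[0,0,-0.4],[0,0,0],-1],[[0,0,-0.4],[0,0,0],1],[[0,0,-0.4],[0,0,0],1],[[0,0,-0.4],[0,0,0],1],[[0,0,-0.4],[0,0,0],1],[[0,0,-0.4],[0,0,0],1],[[0,0,-0.4],[0,0,0],1],[[0,0,-0.4],[0,0,0],1],[[0,0,-0.4],[0,0,0],1]]'
```

```text
clock: 2.05
position: [456.2, 349.3, 59.9]
ee_rot: [0.741, -0.672, -0.0, 0.003]
contact_force: [-0.6, -0.1, -0.9]
gripper_width: 85.3
grasp_force: 0.0
clock: 3.15
position: [458.6, 351.8, 24.6]
ee_rot: [0.741, -0.672, 0.0, -0.001]
contact_force: [-1.0, 0.0, 5.0]
gripper_width: 17.5
grasp_force: 58.7
```

Run:
```python
from h import *
i=get_image('scene');j=get_image('top')
a=cv2.resize(i['frame'][300:450,160:360],(400,300),interpolation=cv2.INTER_CUBIC);b=cv2.resize(j['frame'][240:390,100:300],(400,300),interpolation=cv2.INTER_CUBIC)
cv2.imwrite('pics/b.png',np.hstack([a,b])[:,:,::-1])
```

```text
(no output)
```

View pics/b.png

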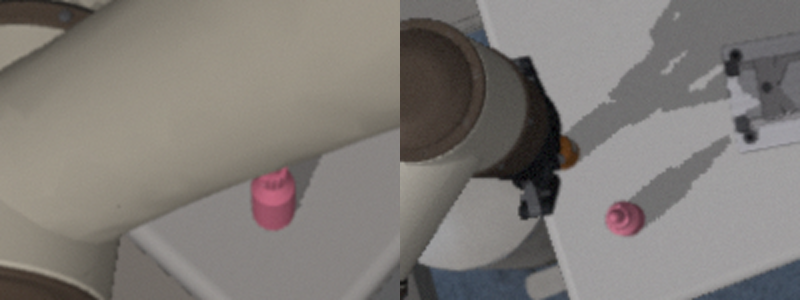

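Run:
```python
from h import *
print({k:np.round(v,2) for k,v in read_state().items()})
S=np.load('scene0.npy',allow_pickle=True).item();T=np.load('top0.npy',allow_pickle=True).item()
j=get_image('top')
for t,J in(('before',T),('now',j)):
    m=bottle(J,(181,317),25);P=cloud(J)[m>0];v,u=np.nonzero(m)
    print(t,m.sum(),u.min(),u.max(),v.min(),v.max());
    for z in range(0,70,10):
        q=P[(P[:,2]>=z)&(P[:,2]<z+10)]
        if len(q): print(z,len(q),q[:,0].min().round(),q[:,0].max().round(),q[:,1].min().round(1),np.median(q[:,1]).round(1))
P=cloud(S)[345:405,215:260].reshape(-1,3);P=P[np.hypot(P[:,0]-457,P[:,1]-351)<25]
for z in range(5,95,6):
    q=P[(P[:,2]>=z)&(P[:,2]<z+6)]
    if len(q): d=q[:,:2]@np.array([.5626,.8267]); print(z,len(q),(d.max()-d.min()).round(1))
```

```text
{'clock': np.float64(3.25), 'joints': array([ 0.93,  0.49, -0.33,  0.  , -0.75, -0.84]), 'joint_vel': array([ 0.,  0.,  0., -0., -0.,  0.]), 'joint_efforts': array([ -0.16, -36.43,  12.5 ,   2.62,   0.18,   0.  ]), 'position': array([458.56, 351.74,  24.64]), 'ee_rot': array([ 0.74, -0.67,  0.  , -0.  ]), 'contact_force': array([-0.67, -0.18,  4.88]), 'wrist_torque': array([-0.04,  0.23, -0.08]), 'grasp_force': np.float64(58.66), 'gripper_width': np.float64(17.23)}
before 133 171 187 307 323
10 7 446.0 455.0 338.5 340.6
20 12 444.0 454.0 338.5 342.5
30 15 445.0 467.0 337.7 341.0
40 83 444.0 471.0 338.5 344.8
50 8 449.0 463.0 342.1 344.4
60 5 450.0 451.0 344.7 348.7
now 72 180 187 308 323
10 9 445.0 455.0 338.9 341.2
20 10 444.0 454.0 338.6 341.9
30 9 445.0 460.0 338.1 340.0
40 44 449.0 469.0 337.6 341.6
5 37 26.7
11 42 26.3
17 42 27.2
23 38 26.0
29 50 27.1
35 42 27.3
41 140 27.8
47 62 20.8
53 15 14.0
59 32 17.6
65 87 17.8
71 20 13.7
77 29 11.7
83 25 10.4
89 30 7.9
```

Closed at 17 mm, the pads have ridden up onto the cap, because the body ends at about 49 mm. I'll open, go lower while watching for contact with the bulb, and grip again.

```bash
python3 -m jog '[[[0,0,0],[0,0,0],-0.4],[[0,0,0],[0,0,0],-0.4],[[0,0,0],[0,0,0],-0.4],[[0,0,0],[0,0,0],-0.4],[[0,0,-0.01],[0,0,0],-0.4],[[0,0,-0.02],[0,0,0],-0.4],[[0,0,-0.04],[0,0,0],-0.4],[[0,0,-0.04],[0,0,0],-0.4]]';  python3 -m jog '[[[0,0,-0.01],[0,0,0],-0.4],[[0,0,-0.01],[0,0,0],-0.4]]'
```

```text
clock: 4.1
position: [457.9, 351.0, 19.3]
ee_rot: [0.741, -0.672, 0.0, 0.0]
contact_force: [0.7, -0.0, -0.3]
gripper_width: 60.2
grasp_force: 0.0
clock: 4.3
position: [458.0, 351.1, 18.6]
ee_rot: [0.741, -0.672, -0.0, 0.0]
contact_force: [0.0, -0.5, -0.3]
gripper_width: 59.7
grasp_force: 0.0
```

```bash
python3 -m jog '[[[0,0,-0.01],[0,0,0],-0.4],[[0,0,-0.02],[0,0,0],-0.4],[[0,0,-0.02],[0,0,0],-0.4]]';  python3 -m jog '[[[0,0,-0.01],[0,0,0],-0.4],[[0,0,-0.01],[0,0,0],-0.4]]'
```

```text
clock: 4.6
position: [458.0, 351.1, 16.6]
ee_rot: [0.741, -0.672, -0.0, 0.0]
contact_force: [0.5, 0.3, 0.1]
gripper_width: 59.7
grasp_force: 0.0
clock: 4.8
position: [458.0, 351.1, 15.6]
ee_rot: [0.741, -0.672, -0.0, 0.0]
contact_force: [0.1, -0.2, -0.3]
gripper_width: 59.9
grasp_force: 0.0
```

```bash
python3 -m jog '[[[0,0,0],[0,0,0],1],[[0,0,0],[0,0,0],1],[[0,0,0],[0,0,0],1],[[0,0,0],[0,0,0],1],[[0,0,0],[0,0,0],1],[[0,0,0],[0,0,0],1],[[0,0,0],[0,0,0],1]]'
```

```text
clock: 5.5
position: [458.5, 351.5, 16.0]
ee_rot: [0.741, -0.672, 0.0, -0.001]
contact_force: [1.3, -0.4, 2.2]
gripper_width: 21.9
grasp_force: 53.1
```

```bash
python3 -m jog '[[[0,0,0],[0,0,0],1],[[0,0,0],[0,0,0],1],[[0,0,0],[0,0,0],1]]'
python3 - <<'E'
from h import *
print(read_state()['wrist_torque'],read_state()['position'])
i=get_image('scene');j=get_image('top')
m=bottle(j,(181,317),25);v,u=np.nonzero(m);print(m.sum(),u.min(),u.max(),v.min(),v.max())
P=cloud(j);q=P[(np.abs(P[...,0]-458)<70)&(np.abs(P[...,1]-352)<40)&(P[...,2]<120)&(P[...,2]>6)&(m==0)]
for z in range(6,120,10):
    w=q[(q[:,2]>=z)&(q[:,2]<z+10)]
    if len(w): print(z,len(w),w[:,0].min().round(),w[:,0].max().round(),w[:,1].min().round(),w[:,1].max().round())
a=cv2.resize(j['frame'][280:355,145:220],(600,600),interpolation=cv2.INTER_CUBIC)
cv2.imwrite('pics/c.png',a[:,:,::-1])
E
```

```text
clock: 5.8
position: [458.4, 351.5, 16.0]
ee_rot: [0.741, -0.672, 0.0, -0.0]
contact_force: [1.1, 0.8, 3.0]
gripper_width: 21.6
grasp_force: 53.4
[ 0.07218502 -0.56466314  0.02942131] [458.40911216 351.49409672  16.02547371]
62 179 188 309 322
6 19 393.0 513.0 325.0 359.0
16 8 445.0 465.0 337.0 347.0
26 12 447.0 468.0 338.0 343.0
36 5 449.0 469.0 338.0 344.0
46 8 434.0 467.0 340.0 343.0
56 9 434.0 447.0 340.0 345.0
66 6 435.0 448.0 339.0 341.0
76 1 434.0 434.0 341.0 341.0
86 21 418.0 501.0 335.0 345.0
96 65 415.0 505.0 334.0 352.0
106 34 411.0 510.0 331.0 345.0
116 22 406.0 516.0 332.0 346.0
```

View pics/c.png

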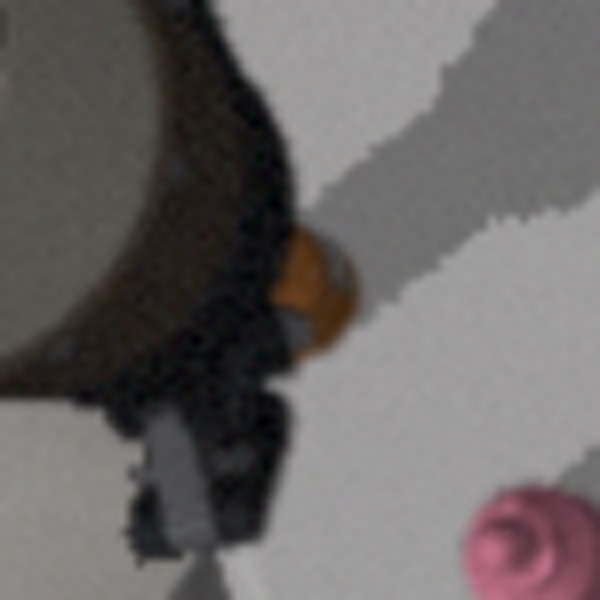

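The finger shows at x 434–448 with its lower end near z ≈ 46, so it sits on the bottle's shoulder, higher than I assumed. I'll open and go further down, watching the force.

```bash
python3 -m jog '[[[0,0,0],[0,0,0],-0.3],[[0,0,0],[0,0,0],-0.3],[[0,0,0],[0,0,0],-0.3],[[0,0,-0.02],[0,0,0],-0.3],[[0,0,-0.04],[0,0,0],-0.3],[[0,0,-0.05],[0,0,0],-0.3],[[0,0,-0.05],[0,0,0],-0.3]]';  python3 -m jog '[[[0,0,-0.02],[0,0,0],-0.3],[[0,0,-0.05],[0,0,0],-0.3],[[0,0,-0.05],[0,0,0],-0.3]]'
python3 - <<'E'
from h import *
j=get_image('top')
P=cloud(j);q=P[(np.abs(P[...,0]-458)<70)&(np.abs(P[...,1]-352)<40)&(P[...,2]<120)&(P[...,2]>6)]
for z in range(6,120,10):
    w=q[(q[:,2]>=z)&(q[:,2]<z+10)]
    if len(w): print(z,len(w),w[:,0].min().round(),w[:,0].max().round(),w[:,1].min().round(),w[:,1].max().round())
E
```

```text
clock: 6.6
position: [457.9, 351.0, 10.4]
ee_rot: [0.741, -0.672, 0.0, 0.0]
contact_force: [-0.6, 0.1, 0.0]
gripper_width: 55.9
grasp_force: 0.0
clock: 6.9
position: [457.8, 350.9, 5.2]
ee_rot: [0.741, -0.672, -0.0, 0.0]
contact_force: [-0.1, -1.0, 0.1]
gripper_width: 55.7
grasp_force: 0.0
6 23 408.0 523.0 329.0 348.0
16 20 443.0 465.0 336.0 348.0
26 19 444.0 468.0 337.0 348.0
36 39 421.0 467.0 336.0 346.0
46 20 417.0 459.0 338.0 345.0
56 4 417.0 426.0 336.0 341.0
66 4 418.0 429.0 335.0 339.0
76 20 404.0 518.0 332.0 349.0
86 93 401.0 518.0 331.0 353.0
96 53 399.0 522.0 330.0 349.0
106 56 397.0 522.0 330.0 352.0
116 12 397.0 522.0 330.0 346.0
```

```bash
python3 -m jog '[[[0,0,-0.03],[0,0,0],-0.3],[[0,0,-0.06],[0,0,0],-0.3],[[0,0,-0.09],[0,0,0],-0.3],[[0,0,-0.09],[0,0,0],-0.3]]';  python3 -m jog '[[[0,0,0],[0,0,0],1],[[0,0,0],[0,0,0],1],[[0,0,0],[0,0,0],1],[[0,0,0],[0,0,0],1],[[0,0,0],[0,0,0],1],[[0,0,0],[0,0,0],1]]'
```

```text
clock: 7.35
position: [457.8, 350.9, -3.9]
ee_rot: [0.741, -0.672, 0.0, 0.001]
contact_force: [0.7, -0.3, 0.6]
gripper_width: 55.5
grasp_force: 0.0
clock: 7.95
position: [458.2, 351.4, -2.9]
ee_rot: [0.741, -0.672, 0.0, -0.0]
contact_force: [0.4, -0.2, 2.9]
gripper_width: 27.6
grasp_force: 59.5
```

```bash
python3 -m jog '[[[0,0,0],[0,0,0],0],[[0,0,0],[0,0,0],0],[[0,0,0],[0,0,0],0],[[0,0,-0.02],[0,0,0],0],[[0,0,-0.04],[0,0,0],0],[[0,0,-0.06],[0,0,0],0],[[0,0,-0.06],[0,0,0],0]]';  python3 -m jog '[[[0,0,-0.01],[0,0,0],0],[[0,0,-0.01],[0,0,0],1],[[0,0,-0.01],[0,0,0],1],[[0,0,-0.01],[0,0,0],1],[[0,0,-0.01],[0,0,0],1],[[0,0,-0.01],[0,0,0],1]]'
python3 - <<'E'
from h import *
print(read_state()['wrist_torque'])
j=get_image('top')
P=cloud(j);q=P[(np.abs(P[...,0]-458)<70)&(np.abs(P[...,1]-352)<40)&(P[...,2]<120)&(P[...,2]>6)]
for z in range(6,90,6):
    w=q[(q[:,2]>=z)&(q[:,2]<z+6)]
    if len(w): print(z,len(w),w[:,0].min().round(),w[:,0].max().round(),w[:,1].min().round(),w[:,1].max().round())
E
```

```text
clock: 8.65
position: [457.8, 350.9, -9.8]
ee_rot: [0.741, -0.672, 0.0, 0.0]
contact_force: [-0.6, -0.3, -0.3]
gripper_width: 42.7
grasp_force: 0.0
clock: 9.25
position: [458.2, 351.4, -10.1]
ee_rot: [0.741, -0.672, 0.0, -0.0]
contact_force: [0.9, 0.3, 1.9]
gripper_width: 28.0
grasp_force: 59.2
[-0.05442268 -0.02106003  0.00711623]
6 6 450.0 483.0 318.0 341.0
12 10 448.0 468.0 337.0 342.0
18 8 438.0 465.0 338.0 342.0
24 18 434.0 466.0 337.0 343.0
30 13 431.0 464.0 337.0 345.0
36 14 439.0 462.0 338.0 342.0
42 7 439.0 457.0 338.0 341.0
48 4 431.0 445.0 340.0 340.0
54 2 430.0 435.0 338.0 340.0
60 3 430.0 434.0 338.0 341.0
66 29 414.0 506.0 333.0 347.0
72 46 412.0 509.0 333.0 351.0
78 18 415.0 512.0 334.0 346.0
84 22 406.0 514.0 333.0 346.0
```

Width 28 with balanced torques means the pads are on the straight body, with their tips at about z 18. Now I'll lift and carry it to the clamp.

```bash
python3 -m jog '[[[0,0,0.1],[0,0,0],1],[[0,0,0.3],[0,0,0],1],[[0,0,0.5],[0,0,0],1],[[0,0,0.7],[0,0,0],1],[[0.03,-0.1,0.8],[0,0,0],1],[[0.1,-0.35,0.8],[0,0,0],1],[[0.15,-0.65,0.8],[0,0,0],1],[[0.2,-0.9,0.8],[0,0,0],1],[[0.22,-1,0.8],[0,0,0],1],[[0.22,-1,0.8],[0,0,0],1]]';  python3 -m jog '[[[0.05,-0.2,0],[0,0,0],1],[[0.1,-0.5,0],[0,0,0],1],[[0.15,-0.8,0],[0,0,0],1],[[0.18,-0.95,0],[0,0,0],1],[[0.18,-1,0],[0,0,0],1]]'; python3 -m jog '[[[0,-0.15,0],[0,0,0],1],[[0.02,-0.3,0],[0,0,0],1],[[0.02,-0.34,0],[0,0,0],1],[[0.02,-0.34,0],[0,0,0],1],[[0.02,-0.34,0],[0,0,0],1]]'
python3 - <<'E'
from h import *
s=read_state();print(s['position'],s['wrist_torque'],s['contact_force'])
i=get_image('scene');j=get_image('top')
for I in(i,j):
    p=proj(I,[[*s['position'][:2],60+15]])[0];m=bottle(I,p,40);P=cloud(I)[m>0];v,u=np.nonzero(m)
    print(p,m.sum(),np.nanmin(P,0),np.nanmax(P,0))
a=cv2.resize(i['frame'][150:350,270:510],(400,333),interpolation=cv2.INTER_CUBIC);b=cv2.resize(j['frame'][180:340,240:432],(400,333),interpolation=cv2.INTER_CUBIC)
cv2.imwrite('pics/d.png',np.hstack([a,b])[:,:,::-1])
E
```

```text
clock: 10.3
position: [479.9, 249.5, 69.6]
ee_rot: [0.74, -0.673, -0.0, 0.0]
contact_force: [-0.1, 0.9, -1.3]
gripper_width: 27.6
grasp_force: 59.2
clock: 10.8
position: [498.4, 150.7, 69.7]
ee_rot: [0.74, -0.672, 0.0, -0.0]
contact_force: [0.7, 1.0, -0.7]
gripper_width: 28.2
grasp_force: 59.2
clock: 11.3
position: [500.2, 117.4, 69.8]
ee_rot: [0.741, -0.672, 0.0, -0.0]
contact_force: [0.4, -0.4, -0.8]
gripper_width: 28.2
grasp_force: 59.2
[500.23159682 117.43107292  69.78882505] [-0.0214051   0.01022336 -0.00826892] [ 0.42300178 -0.44017471 -0.82221102]
[356.57579387 264.97241137] 313 [483.07328259  92.68317998  31.10312111] [512.57751544 133.97115588 136.68774113]Traceback (most recent call last):
  File "<stdin>", line 6, in <module>
    res = np.fmin.reduce(a, axis=axis, out=out, **kwargs)
ValueError: zero-size array to reduction operation fmin which has no identity
```

Run:
```python
from h import *
from scipy.optimize import least_squares
i=get_image('scene');j=get_image('top')
m=bottle(i,(356,263),35);P=cloud(i)[m>0];P=P[(P[:,2]>76)&(P[:,2]<128)]
print(len(P),np.percentile(P,[2,50,98],axis=0).round(1))
Q=P[P[:,2]<122]
r=least_squares(lambda q:np.hypot(Q[:,0]-q[0],Q[:,1]-q[1])-15,[500,117],loss='soft_l1');print(r.x)
c=(r.x-O);print('clamp x,y',c@CX,c@np.array([-CX[1],CX[0]]))
v,u=np.nonzero(m);print(u.min(),u.max(),v.min(),v.max())
a=cv2.resize(i['frame'][150:350,270:510],(400,333),interpolation=cv2.INTER_CUBIC);b=cv2.resize(j['frame'][180:340,240:432],(400,333),interpolation=cv2.INTER_CUBIC)
cv2.imwrite('pics/d.png',np.hstack([a,b])[:,:,::-1])
```

```text
280 [[484.7 120.1  83.1]
 [493.1 129.6 110.7]
 [508.4 133.6 127.4]]
[499.76732137 117.92794181]
clamp x,y 67.16041184115925 0.19279745784924263
348 365 241 270
```

View pics/d.png

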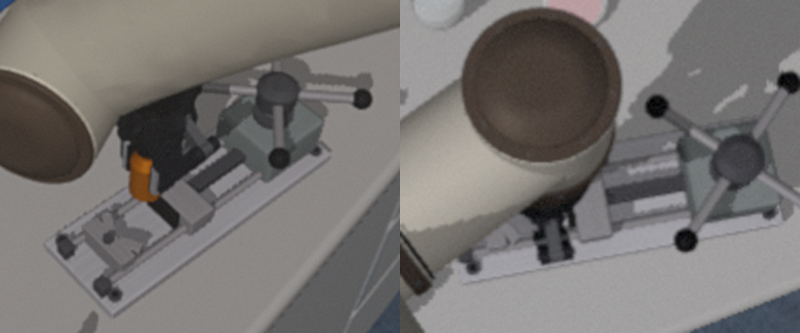

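```bash
python3 -m jog '[[[0,0,-0.15],[0,0,0],1],[[0,0,-0.35],[0,0,0],1],[[0,0,-0.52],[0,0,0],1],[[0,0,-0.6],[0,0,0],1],[[0,0,-0.63],[0,0,0],1],[[0,0,-0.64],[0,0,0],1],[[0,0,-0.64],[0,0,0],1]]';  python3 -m jog '[[[0,0,-0.01],[0,0,0],1],[[0,0,-0.015],[0,0,0],1],[[0,0,-0.015],[0,0,0],1]]'
```

```text
clock: 12.2
position: [500.6, 117.5, 6.3]
ee_rot: [0.741, -0.672, 0.0, -0.001]
contact_force: [0.8, 0.3, -1.1]
gripper_width: 27.6
grasp_force: 59.2
clock: 12.5
position: [500.2, 117.2, 4.5]
ee_rot: [0.741, -0.672, 0.0, -0.0]
contact_force: [0.3, 0.3, -0.8]
gripper_width: 28.2
grasp_force: 59.2
```

```bash
python3 -m jog '[[[0,0,-0.005],[0,0,0],1],[[0,0,-0.01],[0,0,0],1],[[0,0,-0.01],[0,0,0],1]]'
```

```text
clock: 12.8
position: [500.2, 117.3, 3.8]
ee_rot: [0.741, -0.672, 0.0, -0.0]
contact_force: [-1.5, -0.2, 4.8]
gripper_width: 28.0
grasp_force: 60.0
```

Touchdown felt at +4.8 N. Now release and lift.

```bash
python3 -m jog '[[[0,0,0],[0,0,0],-0.5],[[0,0,0],[0,0,0],-0.5],[[0,0,0],[0,0,0],-0.5],[[0,0,0],[0,0,0],-0.5],[[0,0,0.1],[0,0,0],-0.5],[[0,0,0.3],[0,0,0],-0.5],[[0,0,0.6],[0,0,0],-0.5],[[0,0,0.9],[0,0,0],-0.5],[[0,0,1],[0,0,0],-0.5]]'; python3 -m jog '[[[0,-0.3,0.1],[0,0,0],1],[[0,-0.7,0.1],[0,0,0],1],[[0,-1,0.1],[0,0,0],1],[[0,-1,0.1],[0,0,0],1],[[0,-1,0.1],[0,0,0],1]]'
python3 - <<'E'
from h import *
from scipy.optimize import least_squares
print(read_state()['joints'])
i=get_image('scene');j=get_image('top')
for I in(i,j):
    p=proj(I,[[500,118,14+30]])[0];m=bottle(I,p,20);P=cloud(I)[m>0];P=P[(P[:,2]>20)&(P[:,2]<60)]
    if len(P)<10: print('none');continue
    r=least_squares(lambda q:np.hypot(P[:,0]-q[0],P[:,1]-q[1])-15,[500,117],loss='soft_l1');c=r.x-O
    print(len(P),r.x,'clamp',c@CX,c@np.array([-CX[1],CX[0]]))
a=cv2.resize(i['frame'][150:350,270:510],(400,333),interpolation=cv2.INTER_CUBIC);b=cv2.resize(j['frame'][180:340,240:432],(400,333),interpolation=cv2.INTER_CUBIC)
cv2.imwrite('pics/e.png',np.hstack([a,b])[:,:,::-1])
E
```

```text
clock: 13.7
position: [502.0, 118.1, 107.1]
ee_rot: [0.741, -0.671, 0.001, -0.003]
contact_force: [-0.1, 0.5, -0.2]
gripper_width: 64.2
grasp_force: 0.0
clock: 14.2
position: [499.9, 16.7, 113.1]
ee_rot: [0.74, -0.672, -0.0, 0.0]
contact_force: [0.7, -0.2, -0.9]
gripper_width: 0.2
grasp_force: 0.0
[ 3.58457967e-01  2.64670264e-01 -4.21904025e-01 -1.74356497e-04
 -8.84387071e-01 -2.62184711e-01]
316 [500.34976176 117.4550986 ] clamp 66.63578981105952 -0.34347601561007224
none
```

View pics/e.png

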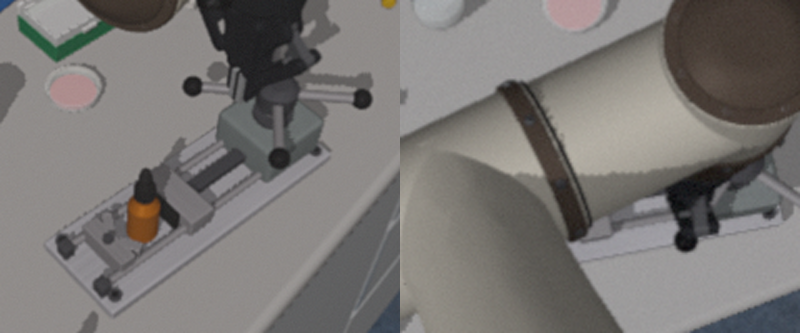

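The bottle stands upright at scene crop (143,215), at clamp x 66.6 and y −0.3, which is 13 mm from the seat towards the jaw. Next is the wheel. I'll compute the arc poses with the tool's y axis along the spoke and find the true tip height.

```bash
cat >> h.py <<'E'
R0,D=50,16
def pose(s,tilt=8):
    a=np.radians(s); return np.array([*(A+R0*np.array([np.cos(a),np.sin(a)])+D*np.array([-np.sin(a),np.cos(a)]))]),s-tilt
def yaw(q): # tool y angle mod 180, in (-90,90]
    y=np.degrees(2*np.arctan2(q[1],q[0]))-90; return (y+90)%180-90
def rows(ss,p0,y0):
    for s in ss:
        p,y=pose(s); print(s,((p-p0)/100).round(2).tolist(),'turn',round((y-y0)/120,3))
E
python3 - <<'E'
from h import *
s=read_state();p=s['position'];y0=yaw(s['ee_rot']);print(p,y0)
rows([72,-22],p[:2],y0)
i=get_image('scene');P=cloud(i).reshape(-1,3);f=i['frame'].reshape(-1,3).max(1)
q=P[(np.abs(P[:,0]-p[0])<40)&(np.abs(P[:,1]-p[1])<40)&(f<60)]
for z in range(70,260,10):
    w=q[(q[:,2]>=z)&(q[:,2]<z+10)]
    if len(w): print(z,len(w),w[:,0].min().round(),w[:,0].max().round(),w[:,1].min().round(),w[:,1].max().round())
E
```

```text
[500.10183105  17.67754824 113.1343485 ] 5.623866077442472
72 [0.16, -0.14] turn 0.486
-22 [0.68, -0.7] turn -0.297
140 5 488.0 501.0 11.0 29.0
150 49 485.0 512.0 8.0 30.0
160 49 485.0 513.0 10.0 29.0
170 34 484.0 512.0 16.0 29.0
180 96 468.0 530.0 21.0 33.0
190 286 462.0 535.0 3.0 34.0
200 181 460.0 540.0 4.0 37.0
210 201 460.0 540.0 17.0 37.0
220 168 470.0 540.0 21.0 36.0
230 196 462.0 540.0 22.0 39.0
240 250 460.0 538.0 8.0 39.0
250 122 460.0 490.0 6.0 31.0
```

```bash
python3 -m jog '[[[0.04,-0.04,0],[0,0,0.07],1],[[0.1,-0.08,0],[0,0,0.14],1],[[0.16,-0.14,0],[0,0,0.21],1],[[0.16,-0.14,0],[0,0,0.28],1],[[0.16,-0.14,0],[0,0,0.35],1],[[0.16,-0.14,0],[0,0,0.42],1],[[0.16,-0.14,0],[0,0,0.486],1],[[0.16,-0.14,-0.1],[0,0,0.486],1],[[0.16,-0.14,-0.25],[0,0,0.486],1],[[0.16,-0.14,-0.4],[0,0,0.486],1],[[0.16,-0.14,-0.52],[0,0,0.486],1],[[0.16,-0.14,-0.59],[0,0,0.486],1],[[0.16,-0.14,-0.59],[0,0,0.486],1],[[0.16,-0.14,-0.59],[0,0,0.486],1]]'
python3 - <<'E'
from h import *
s=read_state();p=s['position'];y0=yaw(s['ee_rot']);print(p,y0,s['joints'])
rows([69,66,63,60,57,55,53,51,49,47,45,43,41,39,36,33,30],p[:2],y0)
j=get_image('top');i=get_image('scene')
f=j['frame'];P=cloud(j)
for n,I in(('S',i),('T',j)):
    P=cloud(I);z=P[...,2];sel=(z>80)&(z<112)&(I['frame'].max(2)<70)&(np.hypot(P[...,0]-A[0],P[...,1]-A[1])<100)
    nn,l,st,c=cv2.connectedComponentsWithStats(sel.astype(np.uint8))
    for k in range(1,nn):
        if st[k,4]>30:
            w=ray(I,[c[k]],92)[0][:2]-A; print(n,st[k,4],np.hypot(*w).round(1),np.degrees(np.arctan2(w[1],w[0])).round(1))
E
```

```text
clock: 15.75
position: [516.4, 3.3, 54.3]
ee_rot: [0.974, -0.226, 0.0, -0.0]
contact_force: [-0.5, -0.2, -0.5]
gripper_width: -0.2
grasp_force: 0.0
[516.37851859   3.34390352  54.33614773] 63.90186669952499 [ 3.21219397e-01  3.67407682e-01 -4.51882315e-01  2.70866456e-04
 -7.51198640e-01  7.93880635e-01]
69 [0.02, 0.01] turn -0.024
66 [0.05, 0.0] turn -0.049
63 [0.07, -0.0] turn -0.074
60 [0.1, -0.01] turn -0.099
57 [0.13, -0.01] turn -0.124
55 [0.15, -0.02] turn -0.141
53 [0.16, -0.02] turn -0.158
51 [0.18, -0.03] turn -0.174
49 [0.2, -0.04] turn -0.191
47 [0.21, -0.04] turn -0.208
45 [0.23, -0.05] turn -0.224
43 [0.25, -0.06] turn -0.241
41 [0.26, -0.07] turn -0.258
39 [0.28, -0.08] turn -0.274
36 [0.3, -0.1] turn -0.299
33 [0.32, -0.11] turn -0.324
30 [0.34, -0.13] turn -0.349
S 53 82.7 53.7
S 231 9.6 156.7
S 102 80.7 -129.5
S 64 57.5 82.5
S 140 80.8 140.4
T 89 79.8 -130.0
T 93 80.2 139.9
```

```bash
python3 -m jog '[[[0.02,0.01,0],[0,0,-0.024],1],[[0.05,0,0],[0,0,-0.049],1],[[0.07,0,0],[0,0,-0.074],1],[[0.1,-0.01,0],[0,0,-0.099],1],[[0.13,-0.01,0],[0,0,-0.124],1],[[0.15,-0.02,0],[0,0,-0.141],1],[[0.16,-0.02,0],[0,0,-0.158],1]]'; python3 -m jog '[[[0.02,-0.01,0],[0,0,-0.016],1],[[0.04,-0.02,0],[0,0,-0.033],1]]';python3 -m jog '[[[0.01,-0.01,0],[0,0,-0.017],1],[[0.03,-0.02,0],[0,0,-0.033],1]]'
```

```text
clock: 16.55
position: [532.7, 1.2, 55.0]
ee_rot: [0.923, -0.384, 0.001, -0.001]
contact_force: [-0.0, 0.8, 0.1]
gripper_width: -0.2
grasp_force: 0.0
clock: 16.75
position: [535.1, 0.1, 54.8]
ee_rot: [0.909, -0.416, -0.001, -0.0]
contact_force: [-5.4, 7.2, 4.0]
gripper_width: 0.3
grasp_force: 4.1
clock: 16.95
position: [538.3, -1.3, 54.8]
ee_rot: [0.895, -0.447, -0.001, -0.001]
contact_force: [-4.5, 7.7, 2.4]
gripper_width: -0.2
grasp_force: 4.1
```

Run:
```python
from h import *
rows(range(42,-9,-3),np.array([539.4,-2.7]),37)
print()
p,y=pose(-6);rows(range(-9,-46,-3),p,y)
```

```text
42 [0.02, -0.0] turn -0.025
39 [0.05, -0.02] turn -0.05
36 [0.07, -0.03] turn -0.075
33 [0.09, -0.05] turn -0.1
30 [0.11, -0.07] turn -0.125
27 [0.13, -0.09] turn -0.15
24 [0.15, -0.11] turn -0.175
21 [0.17, -0.13] turn -0.2
18 [0.19, -0.15] turn -0.225
15 [0.2, -0.17] turn -0.25
12 [0.22, -0.2] turn -0.275
9 [0.23, -0.22] turn -0.3
6 [0.24, -0.25] turn -0.325
3 [0.25, -0.27] turn -0.35
0 [0.26, -0.3] turn -0.375
-3 [0.27, -0.32] turn -0.4
-6 [0.27, -0.35] turn -0.425

-9 [0.0, -0.03] turn -0.025
-12 [0.01, -0.05] turn -0.05
-15 [0.01, -0.08] turn -0.075
-18 [0.01, -0.11] turn -0.1
-21 [0.01, -0.14] turn -0.125
-24 [0.01, -0.16] turn -0.15
-27 [0.0, -0.19] turn -0.175
-30 [-0.0, -0.22] turn -0.2
-33 [-0.01, -0.24] turn -0.225
-36 [-0.02, -0.27] turn -0.25
-39 [-0.02, -0.3] turn -0.275
-42 [-0.04, -0.32] turn -0.3
-45 [-0.05, -0.35] turn -0.325
```

```bash
python3 -m jog '[[[0.02,0,0],[0,0,-0.025],1],[[0.05,-0.02,0],[0,0,-0.05],1],[[0.07,-0.03,0],[0,0,-0.075],1],[[0.09,-0.05,0],[0,0,-0.1],1],[[0.11,-0.07,0],[0,0,-0.125],1],[[0.13,-0.09,0],[0,0,-0.15],1],[[0.15,-0.11,0],[0,0,-0.175],1],[[0.17,-0.13,0],[0,0,-0.2],1]]'; python3 -m jog '[[[0.02,-0.02,0],[0,0,-0.025],1],[[0.03,-0.04,0],[0,0,-0.05],1],[[0.05,-0.07,0],[0,0,-0.075],1],[[0.06,-0.09,0],[0,0,-0.1],1],[[0.07,-0.12,0],[0,0,-0.125],1],[[0.08,-0.14,0],[0,0,-0.15],1],[[0.09,-0.17,0],[0,0,-0.175],1],[[0.1,-0.19,0],[0,0,-0.2],1],[[0.1,-0.22,0],[0,0,-0.225],1]]'; python3 -m jog '[[[0,-0.03,0],[0,0,-0.025],1],[[0.01,-0.05,0],[0,0,-0.05],1],[[0.01,-0.08,0],[0,0,-0.075],1],[[0.01,-0.11,0],[0,0,-0.1],1],[[0.01,-0.14,0],[0,0,-0.125],1],[[0.01,-0.16,0],[0,0,-0.15],1],[[0,-0.19,0],[0,0,-0.175],1],[[0,-0.22,0],[0,0,-0.2],1],[[-0.01,-0.24,0],[0,0,-0.225],1],[[-0.02,-0.27,0],[0,0,-0.25],1],[[-0.02,-0.3,0],[0,0,-0.275],1]]'
python3 - <<'E'
from h import *
s=read_state();p=s['position'];print(p,yaw(s['ee_rot']),pose(-39),s['wrist_torque'],s['joints'])
E
```

```text
clock: 17.75
position: [555.2, -14.4, 54.8]
ee_rot: [0.782, -0.623, -0.001, -0.0]
contact_force: [-3.9, 7.0, 3.1]
gripper_width: -0.1
grasp_force: 4.0
clock: 18.65
position: [566.0, -35.9, 54.9]
ee_rot: [-0.615, 0.789, 0.001, 0.001]
contact_force: [-1.9, 7.7, 1.5]
gripper_width: 0.2
grasp_force: 3.9
clock: 19.75
position: [565.3, -65.4, 55.0]
ee_rot: [-0.366, 0.931, 0.001, 0.002]
contact_force: [0.5, 8.6, -1.5]
gripper_width: 0.4
grasp_force: 3.7
[565.26694515 -65.40144668  54.95869428] -47.10422854077612 (array([564.32642433, -67.53168417]), -47) [ 2.49079247 -0.21008086 -0.04946959] [ 0.16789488  0.43926185 -0.3227266  -0.00365626 -0.80450871 -0.98748894]
```

Wheel is at about 135°. Now lift, go back, and engage the next spoke.

```bash
python3 -m jog '[[[0.04,0.05,0],[0,0,0],1],[[0.04,0.05,0.2],[0,0,0.03],1],[[0.04,0.05,0.5],[0,0,0.1],1],[[0,0.15,0.59],[0,0,0.17],1],[[-0.1,0.25,0.59],[0,0,0.24],1],[[-0.2,0.4,0.59],[0,0,0.31],1],[[-0.3,0.5,0.59],[0,0,0.38],1],[[-0.4,0.6,0.59],[0,0,0.45],1],[[-0.48,0.71,0.59],[0,0,0.52],1],[[-0.48,0.71,0.59],[0,0,0.59],1],[[-0.48,0.71,0.59],[0,0,0.66],1],[[-0.48,0.71,0.59],[0,0,0.73],1],[[-0.48,0.71,0.59],[0,0,0.8],1],[[-0.48,0.71,0.59],[0,0,0.87],1],[[-0.48,0.71,0.59],[0,0,0.908],1],[[-0.48,0.71,0.59],[0,0,0.908],1]]'
python3 - <<'E'
from h import *
s=read_state();p=s['position'];print(p,yaw(s['ee_rot']),pose(70))
j=get_image('top');i=get_image('scene')
for n,I in(('S',i),('T',j)):
    P=cloud(I);z=P[...,2];sel=(z>80)&(z<112)&(I['frame'].max(2)<70)&(np.hypot(P[...,0]-A[0],P[...,1]-A[1])<100)
    nn,l,st,c=cv2.connectedComponentsWithStats(sel.astype(np.uint8))
    for k in range(1,nn):
        if st[k,4]>30:
            w=ray(I,[c[k]],92)[0][:2]-A; print(n,st[k,4],np.hypot(*w).round(1),np.degrees(np.arctan2(w[1],w[0])).round(1))
E
```

```text
clock: 21.35
position: [516.4, 3.2, 113.7]
ee_rot: [0.97, -0.242, 0.0, -0.0]
contact_force: [0.4, -0.2, 0.4]
gripper_width: -0.3
grasp_force: 0.0
[516.41100409   3.17542386 113.74324937] 62.022777792180534 (array([517.46592523,   3.95695333]), 62)
S 413 1.5 -15.6
S 104 80.2 53.0
S 104 80.8 -127.4
S 137 80.4 142.8
T 46 14.7 -172.4
T 89 79.8 -127.5
T 89 80.2 142.4
```

```bash
cat > chk.py <<'E'
import sys
from h import *
s=read_state();F=s['contact_force'];a=np.radians(yaw(s['ee_rot'])+8);w=s['position'][:2]-A
ft=F[1]*np.cos(a)-F[0]*np.sin(a)
print('t %.1f s %.1f Ft %.2f F %s polar r %.1f a %.1f'%(s['clock'],np.degrees(a),ft,np.round(F,1),np.hypot(*w),np.degrees(np.arctan2(w[1],w[0]))))
sys.exit(ft>float(sys.argv[1]))
E
python3 -m jog '[[[0.01,0.01,-0.1],[0,0,0],1],[[0.01,0.01,-0.3],[0,0,0],1],[[0.01,0.01,-0.5],[0,0,0],1],[[0.01,0.01,-0.59],[0,0,0],1],[[0.01,0.01,-0.59],[0,0,0],1]]'; python3 chk.py 20
python3 - <<'E'
from h import *
p,y=pose(70);rows([66,62,58,55,52,49,46,43,40,37,34,31,28],p,y);print()
p,y=pose(28);rows([25,22,19,16,14,13],p,y)
E
```

```text
clock: 21.95
position: [516.0, 3.9, 52.6]
ee_rot: [0.97, -0.242, -0.002, 0.001]
contact_force: [0.7, 1.0, -0.9]
gripper_width: 0.7
grasp_force: 0.0
t 21.9 s 70.0 Ft -0.32 F [ 0.7  1.  -0.9] polar r 52.4 a 89.4
66 [0.04, -0.0] turn -0.033
62 [0.07, -0.01] turn -0.067
58 [0.11, -0.02] turn -0.1
55 [0.14, -0.02] turn -0.125
52 [0.16, -0.03] turn -0.15
49 [0.19, -0.04] turn -0.175
46 [0.21, -0.05] turn -0.2
43 [0.24, -0.07] turn -0.225
40 [0.26, -0.08] turn -0.25
37 [0.28, -0.1] turn -0.275
34 [0.3, -0.11] turn -0.3
31 [0.33, -0.13] turn -0.325
28 [0.35, -0.15] turn -0.35

25 [0.02, -0.02] turn -0.025
22 [0.04, -0.04] turn -0.05
19 [0.05, -0.06] turn -0.075
16 [0.07, -0.08] turn -0.1
14 [0.08, -0.1] turn -0.117
13 [0.08, -0.11] turn -0.125False
```

```bash
python3 -m jog '[[[0.04,0,0],[0,0,-0.033],1],[[0.07,-0.01,0],[0,0,-0.067],1],[[0.11,-0.02,0],[0,0,-0.1],1],[[0.14,-0.02,0],[0,0,-0.125],1],[[0.16,-0.03,0],[0,0,-0.15],1],[[0.19,-0.04,0],[0,0,-0.175],1],[[0.21,-0.05,0],[0,0,-0.2],1]]' >/dev/null; python3 chk.py 12 && python3 -m jog '[[[0.03,-0.02,0],[0,0,-0.025],1],[[0.05,-0.03,0],[0,0,-0.05],1],[[0.07,-0.05,0],[0,0,-0.075],1],[[0.09,-0.06,0],[0,0,-0.1],1],[[0.12,-0.08,0],[0,0,-0.125],1],[[0.14,-0.1,0],[0,0,-0.15],1]]' >/dev/null; python3 chk.py 12 && python3 -m jog '[[[0.02,-0.02,0],[0,0,-0.025],1],[[0.04,-0.04,0],[0,0,-0.05],1],[[0.05,-0.06,0],[0,0,-0.075],1],[[0.07,-0.08,0],[0,0,-0.1],1]]'>/dev/null; python3 chk.py 12;  python3 - <<'E'
from h import *
for a,L in((16,[14,12]),(12,[10,8]),(8,[6,4]),(4,[2,0]),(0,[-2,-4])):
    p,y=pose(a)
    for s in L: q,_=pose(s);print(s,((q-p)/100).round(3).tolist(),(s-a)/120)
E
```

```text
t 22.6 s 45.9 Ft 7.73 F [-4.7  6.3  2.5] polar r 53.8 a 65.7
t 22.6 s 45.9 Ft 7.73 F [-4.7  6.3  2.5] polar r 53.8 a 65.7
t 22.6 s 45.9 Ft 7.73 F [-4.7  6.3  2.5] polar r 53.8 a 65.7
14 [0.01, -0.015] -0.016666666666666666
12 [0.019, -0.031] -0.03333333333333333
10 [0.009, -0.016] -0.016666666666666666
8 [0.017, -0.032] -0.03333333333333333
6 [0.008, -0.017] -0.016666666666666666
4 [0.015, -0.034] -0.03333333333333333
2 [0.006, -0.017] -0.016666666666666666
0 [0.012, -0.034] -0.03333333333333333
-2 [0.005, -0.018] -0.016666666666666666
-4 [0.01, -0.035] -0.03333333333333333False
False
False
```

```bash
sed -i 's/sys.exit(ft>/sys.exit(int(ft>/; s/argv\[1\]))$/argv[1])))/' chk.py; python3 -m jog '[[[0.03,-0.02,0],[0,0,-0.025],1],[[0.05,-0.03,0],[0,0,-0.05],1],[[0.07,-0.05,0],[0,0,-0.075],1],[[0.09,-0.06,0],[0,0,-0.1],1],[[0.12,-0.08,0],[0,0,-0.125],1],[[0.14,-0.1,0],[0,0,-0.15],1]]' >/dev/null; python3 chk.py 12 && python3 -m jog '[[[0.02,-0.02,0],[0,0,-0.025],1],[[0.04,-0.04,0],[0,0,-0.05],1],[[0.05,-0.06,0],[0,0,-0.075],1],[[0.07,-0.08,0],[0,0,-0.1],1]]'>/dev/null; python3 chk.py 12 && python3 -m jog '[[[0.01,-0.015,0],[0,0,-0.017],1],[[0.019,-0.031,0],[0,0,-0.033],1]]'>/dev/null; python3 chk.py 10 && python3 -m jog '[[[0.009,-0.016,0],[0,0,-0.017],1],[[0.017,-0.032,0],[0,0,-0.033],1]]'>/dev/null; python3 chk.py 10
```

```text
t 23.2 s 27.9 Ft 9.16 F [-4.1  8.2  2. ] polar r 53.5 a 47.2
t 23.6 s 15.9 Ft 9.09 F [-4.2  8.3  3.2] polar r 53.6 a 35.8
t 23.9 s 11.9 Ft 8.19 F [-2.6  7.8  3. ] polar r 53.5 a 31.9
t 24.1 s 8.0 Ft 8.73 F [-2.6  8.4  2.1] polar r 53.5 a 28.0
```

```bash
python3 -m jog '[[[0.008,-0.017,0],[0,0,-0.017],1],[[0.015,-0.034,0],[0,0,-0.033],1]]'>/dev/null; python3 chk.py 10 && python3 -m jog '[[[0.006,-0.017,0],[0,0,-0.017],1],[[0.012,-0.034,0],[0,0,-0.033],1]]'>/dev/null; python3 chk.py 10 && python3 -m jog '[[[0.005,-0.018,0],[0,0,-0.017],1],[[0.01,-0.035,0],[0,0,-0.033],1]]'>/dev/null; python3 chk.py 10;  python3 - <<'E'
from h import *
for a in range(-4,-44,-4):
    p,y=pose(a);print(a-4,[((pose(a-k)[0]-p)/100).round(3).tolist() for k in(2,4)])
E
```

```text
t 24.2 s 4.0 Ft 7.51 F [-3.3  7.3  1.2] polar r 53.5 a 24.1
t 24.4 s 0.1 Ft 7.85 F [-2.3  7.8  2.2] polar r 53.5 a 20.2
t 24.6 s -3.9 Ft 7.47 F [-1.7  7.6  1.5] polar r 53.5 a 16.3
-8 [[0.004, -0.018], [0.007, -0.036]]
-12 [[0.003, -0.018], [0.005, -0.036]]
-16 [[0.002, -0.018], [0.002, -0.037]]
-20 [[0.0, -0.018], [-0.0, -0.037]]
-24 [[-0.001, -0.018], [-0.003, -0.037]]
-28 [[-0.002, -0.018], [-0.005, -0.036]]
-32 [[-0.004, -0.018], [-0.008, -0.036]]
-36 [[-0.005, -0.018], [-0.01, -0.035]]
-40 [[-0.006, -0.017], [-0.013, -0.034]]
-44 [[-0.007, -0.017], [-0.015, -0.033]]
```

```bash
python3 -m jog '[[[0.004,-0.018,0],[0,0,-0.017],1],[[0.007,-0.036,0],[0,0,-0.033],1]]'>/dev/null; python3 chk.py 9.7 && python3 -m jog '[[[0.003,-0.018,0],[0,0,-0.017],1],[[0.005,-0.036,0],[0,0,-0.033],1]]'>/dev/null; python3 chk.py 9.7 && python3 -m jog '[[[0.002,-0.018,0],[0,0,-0.017],1],[[0.002,-0.037,0],[0,0,-0.033],1]]'>/dev/null; python3 chk.py 9.7 && python3 -m jog '[[[0,-0.018,0],[0,0,-0.017],1],[[0,-0.037,0],[0,0,-0.033],1]]'>/dev/null; python3 chk.py 9.7
```

```text
t 24.9 s -7.8 Ft 7.90 F [-2.5  8.3  1.8] polar r 53.4 a 12.4
t 25.1 s -11.8 Ft 7.98 F [-1.5  8.5  1.3] polar r 53.4 a 8.6
t 25.2 s -15.8 Ft 7.82 F [-1.1  8.4  0.6] polar r 53.4 a 4.7
t 25.4 s -19.7 Ft 8.49 F [-0.7  9.3  1.1] polar r 53.4 a 0.8
```

```bash
python3 chk.py 9.7 && python3 -m jog '[[[-0.001,-0.018,0],[0,0,-0.017],1],[[-0.003,-0.037,0],[0,0,-0.033],1]]'>/dev/null; python3 chk.py 9.7 && python3 -m jog '[[[-0.002,-0.018,0],[0,0,-0.017],1],[[-0.005,-0.036,0],[0,0,-0.033],1]]'>/dev/null; python3 chk.py 9.7 && python3 -m jog '[[[-0.004,-0.018,0],[0,0,-0.017],1],[[-0.008,-0.036,0],[0,0,-0.033],1]]'>/dev/null; python3 chk.py 9.7 && python3 -m jog '[[[-0.005,-0.018,0],[0,0,-0.017],1],[[-0.01,-0.035,0],[0,0,-0.033],1]]'>/dev/null; python3 chk.py 9.7
```

```text
t 25.4 s -19.7 Ft 8.49 F [-0.7  9.3  1.1] polar r 53.4 a 0.8
t 25.6 s -23.7 Ft 7.94 F [-0.2  8.7  1.5] polar r 53.4 a -3.2
t 25.9 s -27.6 Ft 7.71 F [-0.4  8.9 -0.2] polar r 53.4 a -7.0
t 26.1 s -31.6 Ft 8.69 F [1.8 9.1 0.8] polar r 53.4 a -10.9
t 26.2 s -35.6 Ft 7.30 F [ 0.9  8.4 -0.5] polar r 53.4 a -14.7
```

Still turning freely at about 7.9 N, wheel near 3.83 rad. On to the next spoke.

```bash
python3 -m jog '[[[0.04,0.05,0],[0,0,0],1],[[0.04,0.05,0.2],[0,0,0.03],1],[[0.04,0.05,0.5],[0,0,0.1],1],[[0,0.15,0.59],[0,0,0.17],1],[[-0.1,0.25,0.59],[0,0,0.24],1],[[-0.2,0.4,0.59],[0,0,0.31],1],[[-0.3,0.5,0.59],[0,0,0.38],1],[[-0.4,0.6,0.59],[0,0,0.45],1],[[-0.48,0.69,0.59],[0,0,0.52],1],[[-0.48,0.69,0.59],[0,0,0.59],1],[[-0.48,0.69,0.59],[0,0,0.66],1],[[-0.48,0.69,0.59],[0,0,0.73],1],[[-0.48,0.69,0.59],[0,0,0.8],1],[[-0.48,0.69,0.59],[0,0,0.883],1],[[-0.48,0.69,0.59],[0,0,0.883],1],[[-0.48,0.69,0.59],[0,0,0.883],1]]'>/dev/null; python3 chk.py 20
python3 - <<'E'
from h import *
from scipy.optimize import least_squares
j=get_image('top');i=get_image('scene')
for n,I in(('S',i),('T',j)):
    P=cloud(I);z=P[...,2];sel=(z>80)&(z<112)&(I['frame'].max(2)<70)&(np.hypot(P[...,0]-A[0],P[...,1]-A[1])<100)
    nn,l,st,c=cv2.connectedComponentsWithStats(sel.astype(np.uint8))
    for k in range(1,nn):
        if st[k,4]>30:
            w=ray(I,[c[k]],92)[0][:2]-A; print(n,st[k,4],np.hypot(*w).round(1),np.degrees(np.arctan2(w[1],w[0])).round(1))
p=proj(i,[[500,120,44]])[0];m=bottle(i,p,22);P=cloud(i)[m>0];P=P[(P[:,2]>20)&(P[:,2]<60)]
r=least_squares(lambda q:np.hypot(P[:,0]-q[0],P[:,1]-q[1])-15,[500,117],loss='soft_l1');c=r.x-O
print(len(P),r.x,'clamp',c@CX,c@np.array([-CX[1],CX[0]]))
E
python3 -m jog '[[[0,0,-0.1],[0,0,0],1],[[0,0,-0.3],[0,0,0],1],[[0,0,-0.5],[0,0,0],1],[[0,0,-0.59],[0,0,0],1],[[0,0,-0.59],[0,0,0],1]]'
```

```text
t 27.9 s 70.4 Ft -0.05 F [ 0.1  0.1 -0.1] polar r 53.1 a 87.7
S 407 1.4 -3.6
S 101 80.7 -123.0
S 99 80.4 57.5
S 128 80.0 147.0
T 52 14.2 -169.5
T 89 80.0 -123.4
T 94 80.5 146.5
243 [499.43206369 130.72216825] clamp 79.93090704204346 -0.6551883998971233
clock: 28.45
position: [516.0, 4.2, 52.6]
ee_rot: [0.971, -0.238, -0.002, 0.001]
contact_force: [-0.5, 0.6, -0.2]
gripper_width: 0.1
grasp_force: 0.0
```

```bash
python3 - <<'E'
from h import *
p,y=pose(70);rows([66,62,60,58,57,56,55,54],p,y)
for a in range(54,6,-4):
    p,y=pose(a);print(a-4,[((pose(a-k)[0]-p)/100).round(3).tolist() for k in(1,2,3,4)])
E
python3 -m jog '[[[0.04,0,0],[0,0,-0.033],1],[[0.07,-0.01,0],[0,0,-0.067],1],[[0.09,-0.01,0],[0,0,-0.083],1],[[0.11,-0.015,0],[0,0,-0.1],1],[[0.12,-0.02,0],[0,0,-0.108],1],[[0.13,-0.02,0],[0,0,-0.117],1]]'>/dev/null; python3 chk.py 9.8 && python3 -m jog '[[[0.01,-0.003,0],[0,0,-0.008],1],[[0.018,-0.006,0],[0,0,-0.017],1]]'>/dev/null;python3 chk.py 9.8
```

```text
66 [0.04, -0.0] turn -0.033
62 [0.07, -0.01] turn -0.067
60 [0.09, -0.01] turn -0.083
58 [0.11, -0.02] turn -0.1
57 [0.12, -0.02] turn -0.108
56 [0.13, -0.02] turn -0.117
55 [0.14, -0.02] turn -0.125
54 [0.14, -0.03] turn -0.133
50 [[0.009, -0.003], [0.017, -0.006], [0.026, -0.009], [0.034, -0.013]]
46 [[0.008, -0.004], [0.017, -0.007], [0.025, -0.011], [0.033, -0.015]]
42 [[0.008, -0.004], [0.016, -0.008], [0.024, -0.013], [0.032, -0.017]]
38 [[0.008, -0.005], [0.016, -0.01], [0.023, -0.014], [0.031, -0.02]]
34 [[0.008, -0.005], [0.015, -0.011], [0.022, -0.016], [0.03, -0.022]]
30 [[0.007, -0.006], [0.014, -0.012], [0.021, -0.018], [0.028, -0.024]]
26 [[0.007, -0.006], [0.013, -0.013], [0.02, -0.019], [0.026, -0.026]]
22 [[0.006, -0.007], [0.012, -0.013], [0.018, -0.02], [0.024, -0.027]]
18 [[0.006, -0.007], [0.011, -0.014], [0.017, -0.022], [0.022, -0.029]]
14 [[0.005, -0.007], [0.01, -0.015], [0.015, -0.023], [0.02, -0.03]]
10 [[0.005, -0.008], [0.009, -0.016], [0.014, -0.024], [0.018, -0.032]]
6 [[0.004, -0.008], [0.008, -0.016], [0.012, -0.025], [0.016, -0.033]]
t 29.1 s 56.4 Ft 8.74 F [-6.8  5.6  5.6] polar r 53.7 a 75.1
t 29.2 s 54.4 Ft 6.96 F [-5.  5.  5.] polar r 53.7 a 73.3
```

```bash
python3 -m jog '[[[0.009,-0.003,0],[0,0,-0.008],1],[[0.017,-0.006,0],[0,0,-0.017],1]]'>/dev/null; python3 chk.py 9.8 && python3 -m jog '[[[0.009,-0.003,0],[0,0,-0.008],1],[[0.017,-0.007,0],[0,0,-0.017],1]]'>/dev/null; python3 chk.py 9.8 && python3 -m jog '[[[0.008,-0.004,0],[0,0,-0.008],1],[[0.017,-0.007,0],[0,0,-0.017],1]]'>/dev/null; python3 chk.py 9.8 && python3 -m jog '[[[0.008,-0.004,0],[0,0,-0.008],1],[[0.016,-0.008,0],[0,0,-0.017],1]]'>/dev/null; python3 chk.py 9.8 && python3 -m jog '[[[0.008,-0.004,0],[0,0,-0.008],1],[[0.016,-0.008,0],[0,0,-0.017],1]]'>/dev/null; python3 chk.py 9.8 && python3 -m jog '[[[0.008,-0.004,0],[0,0,-0.008],1],[[0.016,-0.009,0],[0,0,-0.017],1]]'>/dev/null; python3 chk.py 9.8
```

```text
t 29.4 s 52.3 Ft 8.71 F [-6.3  6.   4.8] polar r 53.7 a 71.4
t 29.6 s 50.3 Ft 8.36 F [-5.8  6.1  5.1] polar r 53.7 a 69.4
t 29.9 s 48.2 Ft 7.84 F [-4.6  6.6  3.3] polar r 53.7 a 67.4
t 30.1 s 46.2 Ft 7.78 F [-4.7  6.3  3.8] polar r 53.7 a 65.4
t 30.2 s 44.2 Ft 6.92 F [-4.1  5.7  3.6] polar r 53.7 a 63.5
t 30.4 s 42.1 Ft 9.11 F [-5.3  7.5  3.7] polar r 53.7 a 61.5
```

```bash
python3 -m jog '[[[0.008,-0.005,0],[0,0,-0.008],1],[[0.016,-0.01,0],[0,0,-0.017],1]]'>/dev/null; python3 chk.py 9.8 && python3 -m jog '[[[0.008,-0.005,0],[0,0,-0.008],1],[[0.015,-0.01,0],[0,0,-0.017],1]]'>/dev/null; python3 chk.py 9.8 && python3 -m jog '[[[0.008,-0.005,0],[0,0,-0.008],1],[[0.015,-0.011,0],[0,0,-0.017],1]]'>/dev/null; python3 chk.py 9.8 && python3 -m jog '[[[0.007,-0.005,0],[0,0,-0.008],1],[[0.015,-0.011,0],[0,0,-0.017],1]]'>/dev/null; python3 chk.py 9.8 && python3 -m jog '[[[0.007,-0.006,0],[0,0,-0.008],1],[[0.014,-0.012,0],[0,0,-0.017],1]]'>/dev/null; python3 chk.py 9.8 && python3 -m jog '[[[0.007,-0.006,0],[0,0,-0.008],1],[[0.014,-0.012,0],[0,0,-0.017],1]]'>/dev/null; python3 chk.py 9.8
```

```text
t 30.6 s 40.1 Ft 9.18 F [-5.6  7.3  4.9] polar r 53.7 a 59.6
t 30.9 s 38.0 Ft 10.48 F [-6.4  8.3  4.7] polar r 53.8 a 58.0
t 30.9 s 38.0 Ft 10.48 F [-6.4  8.3  4.7] polar r 53.8 a 58.0
t 30.9 s 38.0 Ft 10.48 F [-6.4  8.3  4.7] polar r 53.8 a 58.0
t 30.9 s 38.0 Ft 10.48 F [-6.4  8.3  4.7] polar r 53.8 a 58.0
t 30.9 s 38.0 Ft 10.48 F [-6.4  8.3  4.7] polar r 53.8 a 58.0
```

```bash
python3 -m jog '[[[0.008,-0.005,0],[0,0,-0.008],1]]'>/dev/null; python3 chk.py 12.6 && python3 -m jog '[[[0.008,-0.005,0],[0,0,-0.008],1]]'>/dev/null; python3 chk.py 12.6
```

```text
t 30.9 s 37.1 Ft 10.53 F [-6.   8.7  4.7] polar r 53.8 a 57.2
t 31.1 s 36.1 Ft 11.85 F [-7.1  9.5  5.6] polar r 53.8 a 56.4
```

```bash
python3 -m jog '[[[0.008,-0.005,0],[0,0,-0.008],1]]'>/dev/null; python3 chk.py 12.8 && python3 -m jog '[[[0.004,-0.003,0],[0,0,-0.004],1]]'>/dev/null; python3 chk.py 12.8
```

```text
t 31.1 s 35.2 Ft 12.25 F [-7.4  9.8  6.3] polar r 53.8 a 55.7
t 31.2 s 34.7 Ft 13.62 F [-8.2 10.9  5.6] polar r 53.8 a 55.3
```

The push reads about 13.3 N against 8.0 N free, so the clamping force is near 40 N. Now back off, lift clear and check.

```bash
python3 -m jog '[[[-0.03,0.04,0],[0,0,0],1],[[-0.05,0.08,0],[0,0,0],1],[[-0.05,0.08,0.2],[0,0,0],1],[[-0.05,0.08,0.6],[0,0,0],1],[[-0.05,0.08,1],[0,0,0],1],[[-0.05,0.08,1],[0,0,0],1],[[-0.05,0.08,1],[0,0,0],1]]';python3 -m jog '[[[-0.3,0,0.2],[0,0,0],1],[[-0.7,0,0.3],[0,0,0],1],[[-0.9,0,0.3],[0,0,0],1],[[-0.9,0,0.3],[0,0,0],1]]'
python3 - <<'E'
from h import *
from scipy.optimize import least_squares
j=get_image('top');i=get_image('scene')
for n,I in(('S',i),('T',j)):
    P=cloud(I);z=P[...,2];sel=(z>80)&(z<112)&(I['frame'].max(2)<70)&(np.hypot(P[...,0]-A[0],P[...,1]-A[1])<100)
    nn,l,st,c=cv2.connectedComponentsWithStats(sel.astype(np.uint8))
    for k in range(1,nn):
        if st[k,4]>30:
            w=ray(I,[c[k]],92)[0][:2]-A; print(n,st[k,4],np.hypot(*w).round(1),np.degrees(np.arctan2(w[1],w[0])).round(1))
p=proj(i,[[499,132,44]])[0];m=bottle(i,p,22);P=cloud(i)[m>0];P=P[(P[:,2]>20)&(P[:,2]<60)]
r=least_squares(lambda q:np.hypot(P[:,0]-q[0],P[:,1]-q[1])-15,[500,130],loss='soft_l1');c=r.x-O
print(len(P),r.x,'clamp',c@CX,c@np.array([-CX[1],CX[0]]))
a=cv2.resize(i['frame'][130:350,260:520],(520,440),interpolation=cv2.INTER_CUBIC)
cv2.imwrite('pics/f.png',a[:,:,::-1])
E
```

```text
clock: 31.95
position: [543.4, 1.8, 155.5]
ee_rot: [0.851, -0.525, 0.001, -0.001]
contact_force: [-0.5, -0.7, 0.1]
gripper_width: -0.5
grasp_force: 0.0
clock: 32.35
position: [449.7, 1.2, 183.5]
ee_rot: [0.851, -0.525, -0.001, 0.001]
contact_force: [0.2, -0.0, -0.3]
gripper_width: -0.3
grasp_force: 0.0
S 31 81.2 -49.6
S 98 80.3 37.3
S 376 1.3 -27.7
S 110 80.4 -143.3
S 137 80.8 127.2
T 66 82.2 37.2
223 [499.46074429 132.65055226] clamp 81.84839738409364 -0.8618723516144824
```

View pics/f.png

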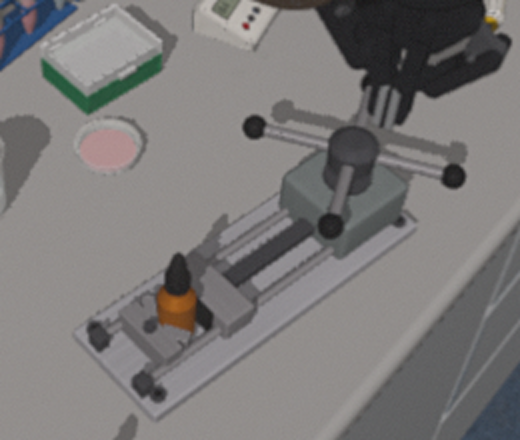

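The bottle stands upright at crop (177,305), between the jaw and the V-stop. The wheel is at about 4.16 rad and the robot is clear.

```bash
python3 -c "from bench import job_done; print(job_done())"
```

```text
the job is handed in; nothing more can be done
None
```

The job is handed in: the bottle is upright and clamped in the V-stop at about 40 N (estimated from the push force), with the wheel left at about 4.16 rad, no push reading above 14 N, the robot clear, and 32 s on the clock at the last move.

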